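# Weigh down the domed switch with the pill box

### The arm

A 6-joint arm with a two-finger parallel gripper is mounted at the origin on the work surface. World frame = base frame: x ahead of the robot, y to its left, z up, the work surface at z = 0. Lengths are in m, angles in degrees, forces in N, time in s.
With the tool pointing down it reaches from about 0.4 to 0.825 m from the base axis. Payload 7 kg.
Tool frame: the origin (TCP) lies on the centre line of the jaws, within the pads' length; the fingertips stand 19 mm ahead of it and the grasp point (between the pads) is the TCP (r.tips_ahead is the distance from the TCP to the fingertips, in m); z points along the fingers, y is the line along which they close (so a half turn about z gives the same grasp; the last joint's range is limited). The gripper opens to 88 mm and grips with 3 to 60 N. Pads are 19 mm wide; open, the fingers measure 130 mm over their backs; the gripper's body (78 mm by 193 mm) begins 47 mm behind the grasp point.
Start: joints at [-55.399, 20.546, 0.682, 0, -70.136, -16.507], TCP at [0.21, -0.642, 0.246] pointing down, gripper open.
Joint ranges: [-176.03, 176.03], [-82.01, 121.73], [-58.28, 71.71], [-173.87, 95.51], [-174.79, -0.11], [-173.66, 173.66]. Speed limits (degrees/s): [136.94, 136.94, 172.46, 180, 180, 180].

### API

Orientations are given as [roll, pitch, yaw] about the fixed x, y, z axes, in that order (R = Rz(yaw) Ry(pitch) Rx(roll)).
In Python, from plant import r, viewer, close_job gives the robot as it stands. The module is installed in compiled form; this text tells all that it offers.
- The arm moves only by the tool arm_command, never from a script. Its arguments are lists of equal length, an entry for each row: "travel": the shift along the world's x, y, z scaled (see below), a list of three; "delta_rot": the turn, a rotation vector about the world's x, y, z scaled (see below), a list of three. In form: {"travel": [[dx, dy, dz], ...], "delta_rot": [[rx, ry, rz], ...]}. A call has 1 to 20 rows; each row is the pose to reach, as a shift and turn from the pose commanded when the call began; what a row does not reach only later rows make up. The controller multiplies each number of a shift by 0.5 m and each number of a turn by 90 degrees. A row lasts 1/8 s, in which the tool goes at most 62.5 mm and 10.7 degrees, less where a joint would pass 70% of its speed; a pose out of reach is approached as far as the arm can. A call with a number of a shift or a turn outside -1 to 1 is refused whole. A call with a gripper value outside its range is refused whole. "grip" is the opening, from 0 (shut) to 1 (fully open), set as the call begins (left out, the last holds). The fingers move at their own pace and stop on an object; "newtons" is the grip in N (left out, the last holds). Time passes only in rows, so rows that repeat a pose let the fingers close. It gives the time, the measured TCP pose, the force, the opening and the grip force at its end, in the units of the state.
- r.get_state(): the state, without advancing time (a new reading comes with each control period).
- viewer.capture(name): name is "side" or "top"; returns a dict with "img" (384x512x3 uint8, red, green, blue), "camera_matrix" (3x3 intrinsics, pixels), "distortion" ([k1, k2, p1, p2, k3] as OpenCV has them; the pictures are not rectified), "R" (3x3) and "t" (3): a world point X has camera coordinates R X + t. Camera axes: x right, y down, z forward; pixel columns grow to the right and rows downward; lengths in m; the calibration is good to about 2 mm. A picture is of the moment at which its call begins. There is no depth.
- close_job(): hands the job in; it is judged then, once.
The state is a dict: "time_s": time; "joints": joint angles; "qd": joint speeds; "joint_torque": joint torques, N m; "tcp_pos": TCP position; "eef_rot": TCP orientation; "contact_force": force on the tool from outside, world axes, zero at the start; "moment": the same for the moment, N m; "gripper_width": finger opening in m; "gripper_force": force on a finger pad.
Only numpy, scipy, OpenCV 4.12 (cv2) and the standard library are available. Lean on these libraries where they do the work, as an engineer would, in place of code of your own. Each camera call takes 0.05 s, during which the arm holds its last target. There are 200 camera calls.

### The job

The big round switch on the lap tray stays on only while its domed top is held fully down. Use the closed aluminium pill box as a weight: balance it, lid up and level, on top of the dome so that it keeps the dome pressed all the way down by itself, and take the gripper away. Something heavy is stuck at an unknown place inside the box, so its balance point is not its middle and has to be felt; do not disturb the pill organizer, the turntable or the dropper cap.

Things in the scene. Friction and masses are not known exactly. Their poses are not given: they have to be found in the camera images.
- pill_box: Closed plain aluminium pill box, 110 mm long (its x), 60 mm wide (its y), 20 mm high (its z), about 0.2 kg, lid up on the tray. Origin: centre of its underside, z up. A heavy insert is stuck out of sight at an unknown place inside: the centre of mass lies up to 31 mm from the middle along x and up to 14 mm along y, either way, 9 mm above the underside.
- switch: Housing of the switch: grey round drum 116 mm across at its foot, 108 mm above, 50 mm high, fixed to the tray, with a white domed top in it. Origin: centre of its underside.
- dome_top (a point): Highest point of the white dome, a ball cap of 50 mm radius standing 25 mm out of the housing, 75 mm above the tray when up. The point goes down with the dome.
- dome (a joint): Travel of the sprung dome straight down: 0 m up, 0.006 m fully down at its stop. About 0.4 N starts it, 1.0 N holds it fully down.
- organizer: Bystander: yellow pill organizer with seven hinged lids, 154 mm along its y, 36 mm along its x, 22 mm high. Origin: centre of its underside.
- turntable: Bystander: small grey round turntable, 112 mm across, 20 mm high. Origin: centre of its underside.
- dropper_cap: Bystander: cap of a dropper bottle, bulb up, 24 mm across, 48 mm high. Origin: centre of its underside.
Things that resemble listed ones, but are neither listed nor needed, are in the scene too. There is more than one size of the pill_box; the one meant has the size given above.

How it is judged (in metres and radians):
At the end, for the whole second after the job is handed in: The pill box rests by itself on the dome, lid up, within 0.10 rad (6 degrees) of level and still (under 30 mm/s and 0.4 rad/s), and its weight holds the dome down at least 5.2 mm of its 6 mm (value of joint dome above 0.0052 m and angle between pill_box's own z axis and vertical below 0.1 rad and contact force between pill_box and switch above 0.8 N and horizontal distance between pill_box and dome_top below 0.05 m and z of pill_box in the frame of dome_top above -0.01 m and linear speed of pill_box below 0.03 m/s and angular speed of pill_box below 0.4 rad/s); the robot touches nothing.
It fails at once if the pill organizer is shoved more than 30 mm (distance of organizer from where it was at the start of the episode above 0.03 m).
It fails at once if the turntable is shoved more than 30 mm (distance of turntable from where it was at the start of the episode above 0.03 m).
It fails at once if the dropper cap is knocked over or shoved more than 30 mm (distance of dropper_cap from where it was at the start of the episode above 0.03 m or angle between dropper_cap's own z axis and vertical above 0.6 rad).
It also fails if it takes over 54 s, if anything falls off the work surface, if the arm or the gripper's body presses on something with over 40 N, if the wrist force passes 120 N, or if a joint passes its speed limit or range.

## Working session

There is one attempt and no reset: what is moved stays moved. The work goes in short steps, Python scripts to look and compute and a tool call to move; the robot and the scene stay as the last step left them, time stands still between calls to the robot, and variables do not carry over. Pictures are saved under pics/ and viewed, at most 10 in all, crops included, and the job is handed in when it is done.

Besides the shell and the picture viewer there is one more tool, called after "Emit:" as a command line: name --argument value ..., lists and objects as JSON in quotes. arm_command: Moves the arm, as the interface text tells. Shifts and turns lie within -1 to 1; 1 stands for 0.5 m of shift or 90 degrees of turn. Its arguments: {"type":"object","properties":{"travel":{"type":"array"},"delta_rot":{"type":"array"},"grip":{"type":"number"},"newtons":{"type":"number"}},"required":["travel","delta_rot"]}

```bash
mkdir -p pics
cat > h.py <<'E'
import numpy as np, cv2
from plant import r, viewer, close_job
def snap(n,f):
    c=viewer.capture(n); cv2.imwrite('pics/'+f,c['img'][:,:,::-1]); return c
def ray(c,uv,z):
    p=cv2.undistortPoints(np.array(uv,float).reshape(-1,1,2),np.array(c['camera_matrix']),np.array(c['distortion'])).reshape(-1,2)
    R=np.array(c['R']);t=np.array(c['t']);o=-R.T@t
    d=np.c_[p,np.ones(len(p))]@R
    return o+d*((z-o[2])/d[:,2])[:,None]
def proj(c,X):
    return cv2.projectPoints(np.array(X,float).reshape(-1,1,3),cv2.Rodrigues(np.array(c['R']))[0],np.array(c['t']),np.array(c['camera_matrix']),np.array(c['distortion']))[0].reshape(-1,2)
E
python3 - <<'E'
from h import *
import pickle
a=snap('top','t0.png');b=snap('side','s0.png')
pickle.dump((a,b),open('c0.pkl','wb'))
cv2.imwrite('pics/both.png',cv2.resize(np.vstack([a['img'],b['img']])[:,:,::-1],None,fx=.78,fy=.78))
print(r.get_state())
for c in(a,b):print(-np.array(c['R']).T@np.array(c['t']),c['camera_matrix'])
E
```

```text
{'time_s': 0.1, 'joints': array([-5.53975502e+01,  2.05869945e+01,  6.38726067e-01, -1.68115899e-02,
       -7.01370282e+01, -1.65077285e+01]), 'qd': array([-0.00662196, -0.07966784,  0.00633639,  0.17706295,  0.01583177,
       -0.04579974]), 'joint_torque': array([-1.00826928e-03, -5.84163630e+01,  2.93752116e+01,  7.01552957e+00,
        1.01667762e-02, -5.00251053e-05]), 'tcp_pos': array([ 0.20949623, -0.64122785,  0.24472082]), 'eef_rot': array([ 1.79913728e+02, -9.08523975e-03, -1.61910996e+02]), 'contact_force': array([-0.15421392,  0.22010781,  0.39596539]), 'moment': array([-0.03423633, -0.03329021,  0.00531385]), 'gripper_force': 0.0, 'gripper_width': 0.08763021791327526}
[ 0.26833308 -0.01858846  1.3374172 ] [[441.50681006   0.         253.65335791]
 [  0.         441.50681006 194.69563537]
 [  0.           0.           1.        ]]
[0.38212044 0.6727329  0.80022039] [[394.1308032    0.         250.87027447]
 [  0.         394.1308032  186.00032709]
 [  0.           0.           1.        ]]
```

View pics/t0.png

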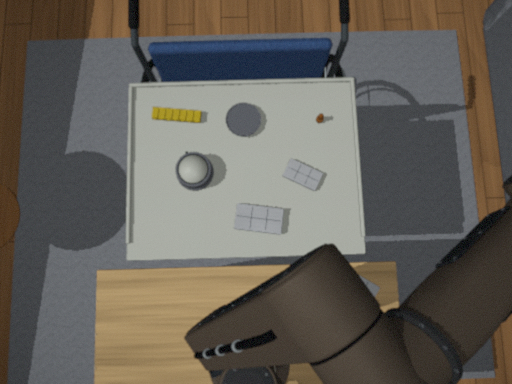

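View pics/s0.png

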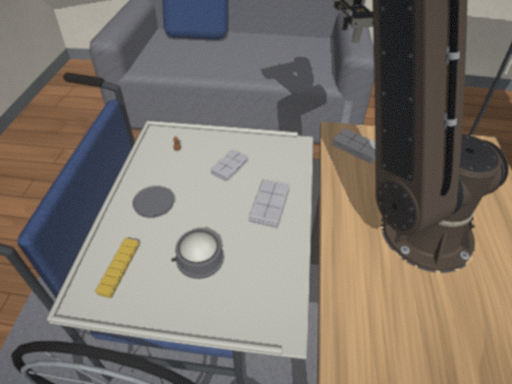

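The top picture shows three slab-like grey boxes at about (303,174), (259,219) and (370,288), the last partly hidden by the arm. The dome is at (194,170), the organizer at (177,115), the turntable at (243,119) and the cap at (320,118). Next I enlarge the boxes to measure their sizes.

Run:
```python
from h import *
import pickle
a,b=pickle.load(open('c0.pkl','rb'))
A=a['img'][150:245,225:335,::-1]; B=b['img'][140:235,200:310,::-1]
im=np.vstack([np.hstack([cv2.resize(x,(440*1-40,345),interpolation=3) for x in (A,B)]),np.zeros((5,800,3),np.uint8)])
C=b['img'][120:170,320:390,::-1]; D=a['img'][270:310,345:401,::-1]
im=np.vstack([im,np.hstack([cv2.resize(C,(400,240),interpolation=3),cv2.resize(D,(400,240),interpolation=3)])])
cv2.imwrite('pics/crop1.png',im)
# tray plane: triangulate box centres etc
def tri(u,v):
    Ps=[];us=[]
    for c,p in((a,u),(b,v)):
        Ps.append(np.c_[c['R'],c['t']]);us.append(cv2.undistortPoints(np.array([[p]],float),np.array(c['camera_matrix']),np.array(c['distortion'])).reshape(2,1))
    X=cv2.triangulatePoints(Ps[0],Ps[1],us[0],us[1]).ravel();X=X[:3]/X[3];return X,proj(a,X)[0]-u,proj(b,X)[0]-v
for u,v in [((303,174),(230,165)),((259,219),(269,203)),((243,119),(154,201)),((177,115),(118,266)),((320,117),(177,138))]: print(np.round(np.hstack(tri(u,v)),3))
```

```text
[ 0.55  -0.185  0.002  0.014  0.548 -0.55  -0.135]
[ 0.417 -0.045  0.005  0.019 -0.419  0.457  0.103]
[ 0.729 -0.005  0.014  0.07   0.552 -0.611 -0.163]
[ 0.754  0.204  0.006 -0.061 -0.386  0.487  0.135]
[ 0.721 -0.241  0.043 -0.014 -0.115  0.11   0.028]
```

View pics/crop1.png

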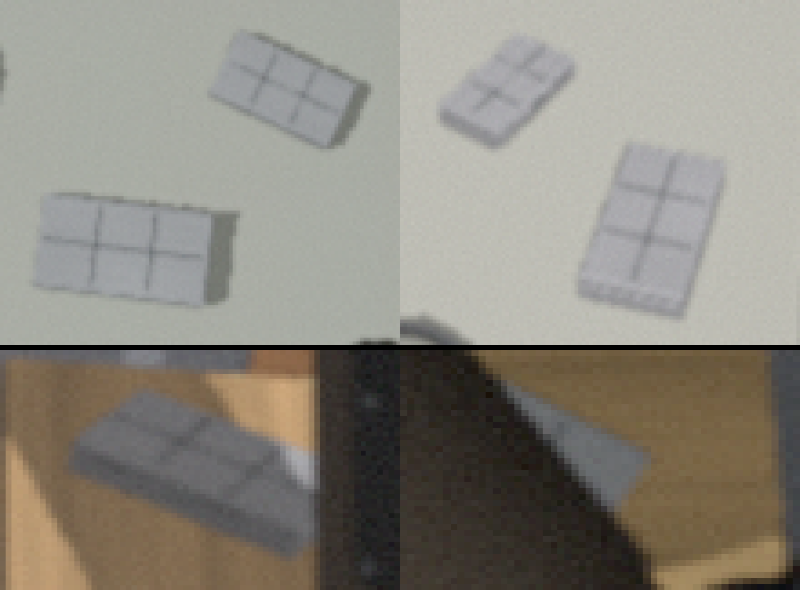

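Run:
```python
from h import *
import pickle
from scipy.optimize import least_squares
a,b=pickle.load(open('c0.pkl','rb'))
S=400/110
bigA=np.array([(41,192),(212,210),(205,305),(34,288)])/S+[225,150]
smA=np.array([(240,30),(362,82),(330,148),(209,95)])/S+[225,150]
bigB=(np.array([(629,142),(725,158),(683,306),(580,281)])-[400,0])/S+[200,140]
smB=(np.array([(518,33),(577,66),(497,138),(440,107)])-[400,0])/S+[200,140]
for n,p,q in(('big',bigA,bigB),('small',smA,smB)):
    for c,x in((a,p),(b,q)):
        X=ray(c,x,.008); print(n,[round(1e3*np.linalg.norm(X[i]-X[(i+1)%4]),1) for i in range(4)],X.mean(0).round(4), [np.degrees(np.arctan2(*(X[1]-X[0])[1::-1])).round(1),np.degrees(np.arctan2(*(X[2]-X[1])[1::-1])).round(1)])
    # fit top rectangle in both views: x,y,z,yaw,L,W  order-agnostic via nearest corner
    def f(s,full=False):
        x,y,z,w,L,W=s; R=np.array([[np.cos(w),-np.sin(w)],[np.sin(w),np.cos(w)]])
        P=np.c_[np.array([[1,1],[1,-1],[-1,-1],[-1,1]])*[L/2,W/2]@R.T+[x,y],np.full(4,z)]
        out=[]
        for c,m in((a,p),(b,q)):
            u=proj(c,P)
            for t in m: out.append((u-t)[np.argmin(np.linalg.norm(u-t,axis=1))])
        return np.ravel(out)
    X=ray(a,p,.008);e=X[1]-X[0]
    s=least_squares(f,[*X.mean(0)[:2],.008,np.arctan2(e[1],e[0]),np.hypot(*e[:2]),np.linalg.norm(X[2]-X[1])],x_scale=[.01,.01,.01,.1,.01,.01])
    print(n,s.x.round(4),np.degrees(s.x[3]),np.sqrt((s.fun**2).mean()))
```

```text
big [np.float64(143.8), np.float64(79.6), np.float64(142.3), np.float64(80.6)] [ 0.4177 -0.0443  0.008 ] [np.float64(-97.7), np.float64(173.5)]
big [np.float64(76.6), np.float64(153.4), np.float64(76.5), np.float64(147.8)] [ 0.4163 -0.0536  0.008 ] [np.float64(173.9), np.float64(82.0)]
big [ 0.4162 -0.044   0.0181 -1.7048  0.1447  0.0773] -97.67607233186651 0.5367737469490782
small [np.float64(112.4), np.float64(63.6), np.float64(111.2), np.float64(62.7)] [ 0.5497 -0.1859  0.008 ] [np.float64(-115.4), np.float64(151.7)]
small [np.float64(65.9), np.float64(106.6), np.float64(59.5), np.float64(110.4)] [ 0.5489 -0.1862  0.008 ] [np.float64(147.2), np.float64(61.0)]
small [ 0.5492 -0.1859  0.0084 -2.0413  0.1105  0.062 ] -116.95733539633545 0.4843884113745531
```

The box at (303,174) measures 111 x 62 mm, so it is the pill box. The one at (259,219) is 145 x 78 mm, and the one at (370,288) is on the table rather than the tray. The enlarged crop confirms this. Next is the switch.

Run:
```python
from h import *
import pickle
from scipy.optimize import least_squares
a,b=pickle.load(open('c0.pkl','rb'))
ims=[];out=[]
for c,(x0,y0) in((a,(165,142)),(b,(165,215))):
    g=cv2.resize(c['img'][y0:y0+60,x0:x0+60,::-1],(400,400),interpolation=3);ims.append(g)
cv2.imwrite('pics/sw.png',np.hstack(ims))
g=cv2.cvtColor(a['img'],cv2.COLOR_RGB2GRAY)
print(g[170,165:225]);print(g[142:200,194]);g=cv2.cvtColor(b['img'],cv2.COLOR_RGB2GRAY);print(g[245,165:230]);print(g[215:285,200])
```

```text
[169 171 172 170 168 171 170 170 171 168 144 106  79 102 154 170 175 178
 179 181 183 184 185 185 185 180 175 173 174 167 164 161 156 150 147 140
 136 131 124 120 111 103  73  75  88  72  58  58  86 111 119 120 121 119
 119 118 118 116 119 117]
[170 168 170 168 169 168 168 169 167 149 116  88  73  97 112 126 130 137
 142 148 151 153 156 158 161 163 165 166 167 170 171 172 175 171 165 165
 162 159 157 149 126  84  90  94  78  68  71  86 116 155 168 174 169 171
 170 169 172 170]
[185 188 186 187 186 188 187 184 190 184 162 133 105  93  91 114 140 151
 162 164 168 177 181 184 185 189 191 196 198 202 203 203 204 206 205 206
 205 208 207 205 207 207 206 203 199 193 186 182 175 174 158 126  95  94
 102 105 117 137 167 183 191 187 188 188 186]
[189 189 190 189 187 189 187 189 188 187 189 179 160 127 107  91  92 117
 142 152 162 170 175 182 187 193 194 197 200 204 206 204 211 211 214 215
 218 216 218 218 219 219 219 214 214 198 150 106  96 106 107 103  95  95
  95  98  94  97  96 103 105 101 104 131 167 188 184 186 186 186]
```

View pics/sw.png

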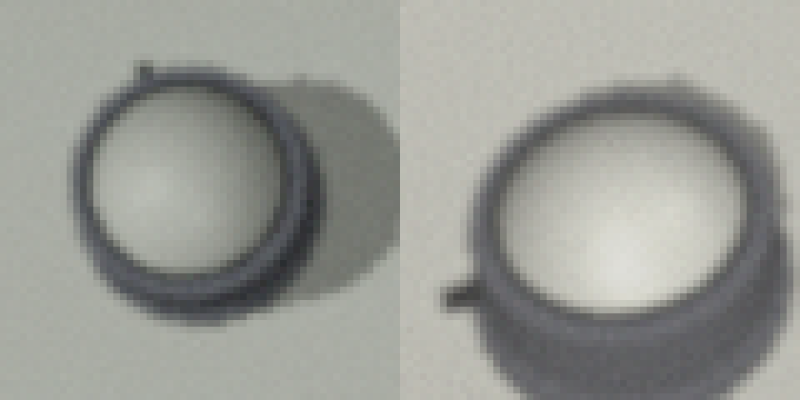

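The crop shows the white dome ellipse at crop x 92–283, y 78–275 in the top view, and x 497–748, y 108–318 in the side view.

```bash
cat >> h.py <<'E'
from scipy.optimize import least_squares
E
python3 - <<'E'
from h import *
import pickle
a,b=pickle.load(open('c0.pkl','rb'))
k=400/60
mt=np.array([92/k+165,283/k+165,78/k+142,275/k+142])-.4; ms=np.array([97/k+165,348/k+165,108/k+215,318/k+215])-.4
th=np.linspace(0,2*np.pi,181)
def f(s,r=None):
    P=np.c_[s[0]+s[3]*np.cos(th),s[1]+s[3]*np.sin(th),np.full(181,s[2])];o=[]
    for c,m in((a,mt),(b,ms)):
        u=proj(c,P); o+=list(np.array([u[:,0].min(),u[:,0].max(),u[:,1].min(),u[:,1].max()])-m)
    return o
s=least_squares(f,[.56,.15,.04,.043],x_scale=.01);print(s.x.round(4),np.round(s.fun,2))
for z in(.033,.038,.043,.048):
    g=least_squares(lambda q:f([*q,z,.0433]),[.56,.15],x_scale=.01);print(z,g.x.round(4),np.round(g.fun,2),g.cost)
# third view: tray z by box side; single-view est
E
```

```text
[0.5691 0.1494 0.0477 0.0442] [-0.43  0.46  0.74  0.03 -0.43 -0.14  0.21 -0.33]
0.033 [0.5721 0.145 ] [ 2.12  2.08  1.25 -0.36 -0.04 -1.07  2.67  1.17] 10.070051149513837
0.038 [0.5711 0.1465] [ 1.35  1.42  1.18 -0.33 -0.04 -0.89  1.95  0.56] 5.109577365070095
0.043 [0.5701 0.148 ] [ 0.57  0.76  1.1  -0.29 -0.05 -0.7   1.22 -0.05] 2.088957979790637
0.048 [0.569  0.1495] [-0.21  0.09  1.03 -0.26 -0.05 -0.51  0.48 -0.67] 1.0611842076244618
```

Emit:
arm_command --travel '[[0.1, 0.14, 0], [0.2, 0.27, 0], [0.3, 0.4, 0], [0.4, 0.54, 0], [0.5, 0.67, 0], [0.6, 0.81, -0.05], [0.68, 0.914, -0.1], [0.68, 0.914, -0.2], [0.68, 0.914, -0.2], [0.68, 0.914, -0.2], [0.68, 0.914, -0.2], [0.68, 0.914, -0.2]]' --delta_rot '[[0, 0, 0.08], [0, 0, 0.16], [0, 0, 0.24], [0, 0, 0.32], [0, 0, 0.4], [0, 0, 0.48], [0, 0, 0.504], [0, 0, 0.504], [0, 0, 0.504], [0, 0, 0.504], [0, 0, 0.504], [0, 0, 0.504]]' --grip 1

```text
time_s: 1.6
tcp_pos: [0.5494, -0.1848, 0.1456]
eef_rot: [180.0, -0.0, -116.5]
contact_force: [0.0, -0.2, 0.0]
gripper_width: 0.0876
gripper_force: 0.0
```

```bash
cat >> h.py <<'E'
def avg(n,cam='top'):
    F=[];M=[];P=[];E=[]
    for i in range(n):
        viewer.capture(cam); s=r.get_state(); F.append(s['contact_force']);M.append(s['moment']);P.append(s['tcp_pos']);E.append(s['eef_rot'])
    F,M,P,E=map(np.array,(F,M,P,E))
    print('t',s['time_s'],'w',s['gripper_width'],'P',P.mean(0).round(4),'E',E[-1].round(2))
    print('F',F.mean(0).round(4),F.std(0).round(3),'M',M.mean(0).round(4),M.std(0).round(4))
    return F.mean(0),M.mean(0),P.mean(0),E[-1]
E
python3 - <<'E'
from h import *
import pickle
o=avg(20)
pickle.dump(o,open('base.pkl','wb'))
a=snap('top','t1.png');b=snap('side','s1.png')
cv2.imwrite('pics/v1.png',np.hstack([cv2.resize(a['img'][110:250,220:360],(400,400),interpolation=3),cv2.resize(b['img'][80:260,150:330],(400,400),interpolation=3)])[:,:,::-1])
E
```

```text
t 2.6 w 0.08764365713635443 P [ 0.5495 -0.1849  0.1458] E [ 180.     -0.   -116.54]
F [-0.0369  0.1271  0.0804] [0.52  0.472 0.49 ] M [0.0205 0.0758 0.005 ] [0.0334 0.0241 0.0288]
```

View pics/v1.png

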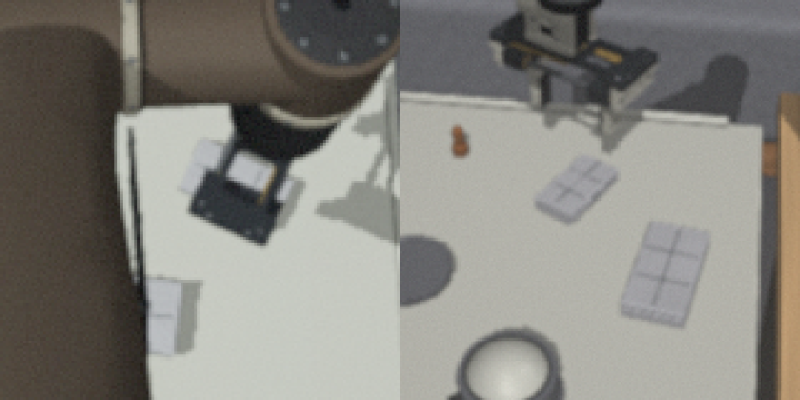

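The picture shows the open jaws hovering over the box at about crop (245,175), lined up with its long axis. Next I go down.

Emit:
arm_command --travel '[[0, 0, -0.09], [0, 0, -0.17], [0, 0, -0.22], [0, 0, -0.244], [0, 0, -0.244], [0, 0, -0.244]]' --delta_rot '[[0, 0, 0], [0, 0, 0], [0, 0, 0], [0, 0, 0], [0, 0, 0], [0, 0, 0]]'

```text
time_s: 3.45
tcp_pos: [0.5504, -0.1847, 0.0246]
eef_rot: [-179.9, 0.0, -116.5]
contact_force: [0.2, -0.3, 0.1]
gripper_width: 0.0874
gripper_force: 0.0
```

Emit:
arm_command --travel '[[0, 0, -0.006], [0, 0, -0.01], [0, 0, -0.01]]' --delta_rot '[[0, 0, 0], [0, 0, 0], [0, 0, 0]]'

```text
time_s: 3.82
tcp_pos: [0.55, -0.1846, 0.0193]
eef_rot: [-179.9, 0.0, -116.5]
contact_force: [-0.8, 0.5, 4.9]
gripper_width: 0.0878
gripper_force: 2.6
```

Emit:
arm_command --travel '[[0, 0, -0.003], [0, 0, -0.006], [0, 0, -0.006]]' --delta_rot '[[0, 0, 0], [0, 0, 0], [0, 0, 0]]'

```text
time_s: 4.2
tcp_pos: [0.55, -0.1846, 0.0191]
eef_rot: [-179.9, 0.0, -116.5]
contact_force: [-7.8, 6.6, 33.8]
gripper_width: 0.0874
gripper_force: 16.9
```

Emit:
arm_command --travel '[[0, 0, 0.012], [0, 0, 0.012]]' --delta_rot '[[0, 0, 0], [0, 0, 0]]'

```text
time_s: 4.45
tcp_pos: [0.5501, -0.1846, 0.0222]
eef_rot: [-179.9, 0.0, -116.5]
contact_force: [0.3, 0.2, -0.6]
gripper_width: 0.0873
gripper_force: 0.0
```

Emit:
arm_command --travel '[[0, 0, 0], [0, 0, 0], [0, 0, 0], [0, 0, 0], [0, 0, 0], [0, 0, 0]]' --delta_rot '[[0, 0, 0], [0, 0, 0], [0, 0, 0], [0, 0, 0], [0, 0, 0], [0, 0, 0]]' --grip 0.3 --newtons 35

```text
time_s: 5.2
tcp_pos: [0.5495, -0.1846, 0.0214]
eef_rot: [180.0, -0.0, -116.5]
contact_force: [-0.3, 0.6, -2.4]
gripper_width: 0.0597
gripper_force: 35.0
```

Emit:
arm_command --travel '[[0, 0, 0.04], [0, 0, 0.1], [0, 0, 0.18], [0, 0, 0.24], [0, 0, 0.24], [0, 0, 0.24], [0, 0, 0.24], [0, 0, 0.24]]' --delta_rot '[[0, 0, 0], [0, 0, 0], [0, 0, 0], [0, 0, 0], [0, 0, 0], [0, 0, 0], [0, 0, 0], [0, 0, 0]]'

```text
time_s: 6.2
tcp_pos: [0.5491, -0.1846, 0.1405]
eef_rot: [179.9, -0.0, -116.5]
contact_force: [-0.3, -1.3, -2.6]
gripper_width: 0.0599
gripper_force: 35.0
```

Run:
```python
from h import *
import pickle
o=avg(40,'side');b=pickle.load(open('base.pkl','rb'))
pickle.dump(o,open('held.pkl','wb'))
dF=o[0]-b[0];dM=o[1]-b[1];W=-dF[2]
print(dF,dM,W)
# M = r x F, F=(0,0,-W): Mx=-ry W, My= rx W
rx,ry=dM[1]/W,-dM[0]/W
for R_ in(W,2.0):
    v=np.array([dM[1],-dM[0]])/R_; w=np.radians(63.5); print(v,'box axes',v@[np.cos(w),np.sin(w)],v@[-np.sin(w),np.cos(w)])
c=snap('side','s2.png');cv2.imwrite('pics/v2.png',cv2.resize(c['img'][90:190,170:300,::-1],(780,600),interpolation=3))
```

```text
t 8.2 w 0.059729804132496796 P [ 0.5496 -0.1846  0.1415] E [-180.      0.   -116.54]
F [ 0.046  -0.0957 -2.1058] [0.424 0.5   0.485] M [-0.0097  0.0861 -0.0015] [0.0297 0.0354 0.0311]
[ 0.08290694 -0.22280347 -2.18618853] [-0.03020985  0.01028509 -0.00648684] 2.186188525297901
[0.00470458 0.0138185 ] box axes 0.01446582349790974 0.0019554981331599587
[0.00514255 0.01510492] box axes 0.015812508670057512 0.0021375437899778848
```

View pics/v2.png

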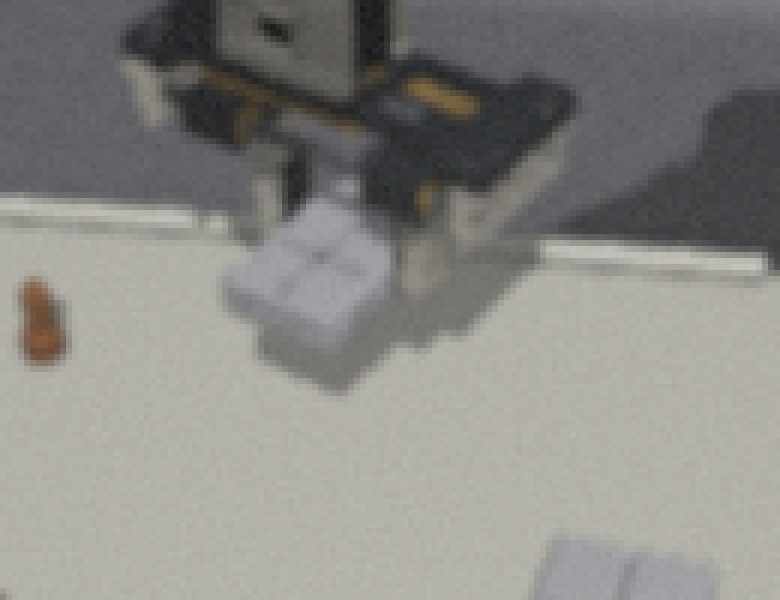

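The box hangs level in the jaws, with the weight about 15 mm along its +x and the y offset small but uncertain by about 4 mm. I'll carry it over the dome and use a press to find the dome axis.

Emit:
arm_command --travel '[[0, 0.08, 0], [0.006, 0.19, 0], [0.012, 0.3, 0], [0.02, 0.41, 0], [0.028, 0.52, 0], [0.036, 0.62, 0], [0.038, 0.67, 0], [0.038, 0.67, -0.03], [0.038, 0.67, -0.074], [0.038, 0.67, -0.082], [0.038, 0.67, -0.082]]' --delta_rot '[[0, 0, 0], [0, 0, 0], [0, 0, 0], [0, 0, 0], [0, 0, 0], [0, 0, 0], [0, 0, 0], [0, 0, 0], [0, 0, 0], [0, 0, 0], [0, 0, 0]]' --newtons 60

```text
time_s: 9.62
tcp_pos: [0.5686, 0.1494, 0.1004]
eef_rot: [180.0, -0.1, -116.6]
contact_force: [-0.3, -0.6, -2.3]
gripper_width: 0.0596
gripper_force: 60.0
```

Run:
```python
from h import *
import pickle
o=avg(16,'side');pickle.dump(o,open('held2.pkl','wb'))
```

```text
t 10.425 w 0.05950236027744756 P [0.5688 0.1503 0.1009] E [ 180.     -0.   -116.54]
F [-0.0274 -0.0786 -2.0206] [0.281 0.599 0.565] M [-0.0208  0.0837 -0.0074] [0.0245 0.0302 0.0264]
```

Emit:
arm_command --travel '[[0, 0, -0.01], [0, 0, -0.018], [0, 0, -0.022], [0, 0, -0.024], [0, 0, -0.024]]' --delta_rot '[[0, 0, 0], [0, 0, 0], [0, 0, 0], [0, 0, 0], [0, 0, 0]]'

```text
time_s: 11.05
tcp_pos: [0.5689, 0.1505, 0.0897]
eef_rot: [-180.0, 0.0, -116.5]
contact_force: [-3.0, -0.8, 7.9]
gripper_width: 0.0594
gripper_force: 60.0
```

Run:
```python
from h import *
import pickle
o=avg(20,'side');pickle.dump(o,open('press.pkl','wb'))
a=pickle.load(open('held2.pkl','rb'));b=pickle.load(open('held.pkl','rb'))
m=(b[1]*40+a[1]*16)/56;f=(b[0]*40+a[0]*16)/56
F=o[0]-f;M=o[1]-m;print(F,M)
for rz in(-.0215,0,-.17):
  # Mx=ry Fz - rz Fy ; My = rz Fx - rx Fz
  print(rz,'contact rel TCP',(rz*F[0]-M[1])/F[2],(M[0]+rz*F[1])/F[2])
```

```text
t 12.05 w 0.05958126381774249 P [0.5689 0.1505 0.0897] E [-1.7995e+02  3.0000e-02 -1.1652e+02]
F [-2.9906 -0.1931  8.0573] [0.355 0.439 0.472] M [-3.9500e-02  1.2063e+00  3.0000e-04] [0.0208 0.0194 0.0281]
[-3.0156048  -0.10231258 10.13876183] [-0.02657928  1.12092514  0.00353403]
-0.0215 contact rel TCP -0.10416357124955992 -0.0024045893665780526
0 contact rel TCP -0.11055838594643069 -0.002621550815208939
-0.17 contact rel TCP -0.05999473485489445 -0.000906041686499606
```

Emit:
arm_command --travel '[[-0.0006, 0, 0], [-0.0006, 0, 0]]' --delta_rot '[[0, 0, 0], [0, 0, 0]]'

```text
time_s: 12.3
tcp_pos: [0.5688, 0.1505, 0.0897]
eef_rot: [-179.9, 0.0, -116.5]
contact_force: [-2.1, 0.0, 7.5]
gripper_width: 0.0593
gripper_force: 60.0
```

Run:
```python
from h import *
import pickle
o=avg(6,'side');pickle.dump(o,open('press2.pkl','wb'))
```

```text
t 12.6 w 0.059199915111166235 P [0.5688 0.1505 0.0897] E [-1.7994e+02  5.0000e-02 -1.1652e+02]
F [-1.5857 -0.2325  7.2882] [0.407 0.612 0.568] M [-0.1359  0.8507  0.0151] [0.0177 0.026  0.0328]
```

Emit:
arm_command --travel '[[-0.001, 0.0006, 0], [-0.001, 0.0006, 0]]' --delta_rot '[[0, 0, 0], [0, 0, 0]]'

```text
time_s: 12.85
tcp_pos: [0.5687, 0.1507, 0.0897]
eef_rot: [-179.9, 0.1, -116.5]
contact_force: [-0.4, -1.1, 6.6]
gripper_width: 0.0591
gripper_force: 60.0
```

Run:
```python
from h import *
import pickle
o=avg(6,'side');pickle.dump(o,open('press3.pkl','wb'))
m=np.array([-.0129,.0854,0]);f=np.array([.025,-.091,-2.08])
D=[pickle.load(open(n+'.pkl','rb')) for n in('press','press2','press3')]
A=[];B=[];w=[]
for d,k in zip(D,(20,6,6)):
    F=d[0]-f;M=d[1]-m;s=k**.5
    A+= [[s*0,s*F[2],-s*F[1]],[-s*F[2],0,s*F[0]]];B+=[s*M[0],s*M[1]]
x,res,_,_=np.linalg.lstsq(np.array(A),np.array(B),rcond=None);print(x,res,np.array(A)@x-B)
```

```text
t 13.15 w 0.05967546483478778 P [0.5687 0.1506 0.0897] E [-1.7991e+02  5.0000e-02 -1.1651e+02]
F [-4.6000e-03 -1.4412e+00  6.6991e+00] [0.528 0.556 0.337] M [-0.6651  0.1825  0.0114] [0.0389 0.0267 0.0139]
[-0.00805119 -0.00363841 -0.35662967] [0.27581683] [-0.20896577  0.16168729  0.09430497 -0.28294935  0.33990855 -0.03893295]
```

Emit:
arm_command --travel '[[0, 0, 0.024], [-0.0096, -0.0334, 0.024], [-0.0096, -0.0334, 0.024], [-0.0096, -0.0334, 0.012], [-0.0096, -0.0334, 0.004], [-0.0096, -0.0334, 0.001], [-0.0096, -0.0334, 0.001], [-0.0096, -0.0334, 0.001]]' --delta_rot '[[0, 0, 0], [0, 0, 0], [0, 0, 0], [0, 0, 0], [0, 0, 0], [0, 0, 0], [0, 0, 0], [0, 0, 0]]'

```text
time_s: 14.15
tcp_pos: [0.5632, 0.1339, 0.0897]
eef_rot: [-180.0, -0.0, -116.5]
contact_force: [-2.6, -2.6, 7.4]
gripper_width: 0.0598
gripper_force: 60.0
```

Emit:
arm_command --travel '[[0, 0, 0], [0, 0, 0], [0, 0, 0], [0, 0, 0], [0, 0, 0], [0, 0, 0]]' --delta_rot '[[0, 0, 0], [0, 0, 0], [0, 0, 0], [0, 0, 0], [0, 0, 0], [0, 0, 0]]' --grip 0.76 --newtons 5

```text
time_s: 14.9
tcp_pos: [0.563, 0.134, 0.089]
eef_rot: [180.0, -0.0, -116.5]
contact_force: [0.5, 0.4, 0.9]
gripper_width: 0.0668
gripper_force: 0.0
```

Run:
```python
from h import *
import pickle
c=snap('side','s3.png');d=snap('top','t3.png');pickle.dump((d,c),open('c3.pkl','wb'))
cv2.imwrite('pics/v3.png',np.hstack([cv2.resize(c['img'][175:290,140:255,::-1],(600,600),interpolation=3),np.zeros((600,200,3),np.uint8)]))
print(r.get_state()['tcp_pos'],r.get_state()['contact_force'],r.get_state()['moment'])
```

```text
[0.56298046 0.13398454 0.08904138] [ 0.65785291 -0.75724245 -0.22736462] [ 0.01247902  0.08618789 -0.04395376]
```

View pics/v3.png

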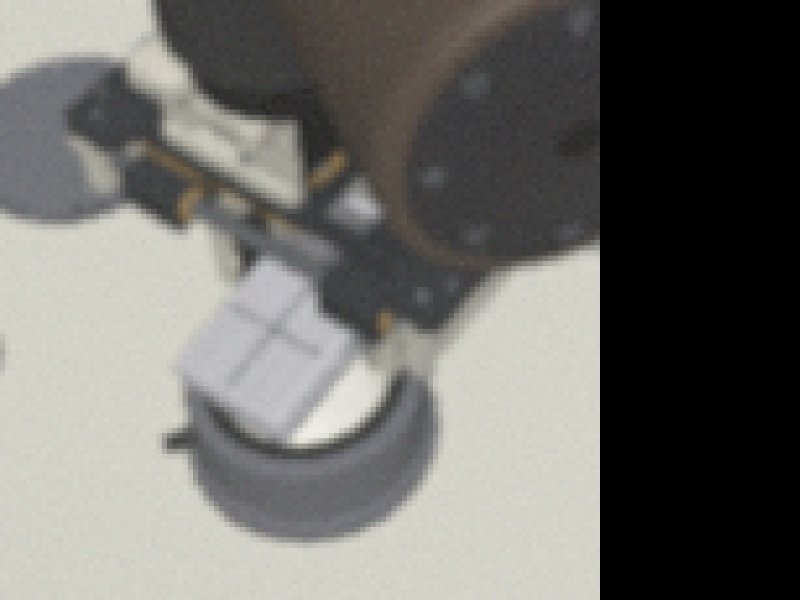

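The side view shows the released box resting on the dome. Its near (+x) end is low, with corners at crop (180,365) and (275,440) and the lid cross at (277,330). I'll fit the tilt with a rolling model.

```bash
cat > tilt.py <<'E'
from h import *
from scipy.spatial.transform import Rotation as Ro
def fit(c,tcp,obs,edges,dome=(.5685,.150),yaw=63.46,dp=.006,depth=None):
    Sc=np.array([*dome,.025-dp]); u=np.radians(yaw)
    def pose(x):
        t=np.array([x[0],x[1],0]);th=np.linalg.norm(t)+1e-12
        R0=Ro.from_euler('z',u+x[4]);R=Ro.from_rotvec(t)
        C0=np.array([*tcp[:2],0])+R0.apply([x[2],x[3],0])
        q0=np.array([*dome,0])-C0                      # contact rel box centre, world axes, level
        n=R.apply([0,0,1.]);mv=np.cross(t,[0,0,1])*.05  # contact moves towards the low side
        cs=Sc+.05*n; p=cs-R.apply(q0+mv)
        return p,R*R0,cs
    def f(x):
        p,R,_=pose(x);o=[]
        for b,m in obs:o+=list(proj(c,p+R.apply(np.array(b)/1e3))[0]-m)
        for (b1,b2),m in edges:
            a_,b_=proj(c,p+R.apply(np.array([b1,b2])/1e3));d=b_-a_;o.append(np.cross(d,np.array(m)-a_)/np.linalg.norm(d))
        return np.r_[o,x[2]/.003,x[3]/.002,x[4]/.02]
    s=least_squares(f,[0,0,0,0,0],x_scale=[.05,.05,.002,.002,.02])
    p,R,cs=pose(s.x);J=s.jac;cov=np.linalg.inv(J.T@J)
    print('tilt',s.x[:2].round(3),'sd',np.sqrt(np.diag(cov))[:2].round(3),'shift',s.x[2:].round(4),'res',s.fun.round(2))
    # COM over contact, box frame
    q=R.inv().apply(cs-p); nb=R.inv().apply([0,0,1.]); com=q+nb*(.009/nb[2]); com=com
    print('com box frame mm',(1e3*com).round(1),'tilt box axes (nx,ny)',R.apply([0,0,1]).round(3))
    return s.x,p,R
E
python3 - <<'E' 2>/dev/null
from tilt import *
import pickle
d,c=pickle.load(open('c3.pkl','rb'))
k=600/115
P=lambda x,y:np.array([x,y])/k+[140-.4,175-.4]
obs=[((55,-30,20),P(180,365)),((55,30,20),P(275,440)),((18.3,0,20),P(277,330))]
edges=[(((55,-30,20),(0,-30,20)),P(262,262)),(((55,30,20),(0,30,20)),P(355,345)),(((18.3,30,20),(18.3,-30,20)),P(237,307)),(((18.3,30,20),(18.3,-30,20)),P(320,352)),(((55,0,20),(0,0,20)),P(230,385))]
x,p,R=fit(c,[.563,.134],obs,edges)
print(p,r.get_state()['time_s'])
g=c['img'][:,:,::-1].copy();g=cv2.resize(g[175:290,140:255],(600,600),interpolation=3)
box=[(a*55,b*30,z) for z in(0,20) for a,b in((1,1),(1,-1),(-1,-1),(-1,1))]
u=(proj(c,p+R.apply(np.array(box)/1e3))-[139.6,174.6])*k
for q in(u[:4],u[4:]):cv2.polylines(g,[q.astype(int).reshape(-1,1,2)],True,(0,0,255))
h=cv2.resize(d['img'][120:220,150:250,::-1],(200,200));cv2.imwrite('pics/v4.png',np.hstack([g,np.vstack([h,np.zeros((400,200,3),np.uint8)])]))
E
```

```text
tilt [-0.23   0.067] sd [0.076 0.066] shift [ 0.0032  0.0008 -0.0143] res [-1.21 -0.16  1.3  -1.07  0.53  0.27  0.98  0.76 -0.39  0.74 -1.19  1.07
  0.39 -0.72]
com box frame mm [23.1  3.6  9. ] tilt box axes (nx,ny) [0.066 0.228 0.971]
[0.563963   0.13780094 0.07363808] 15.0
```

View pics/v4.png

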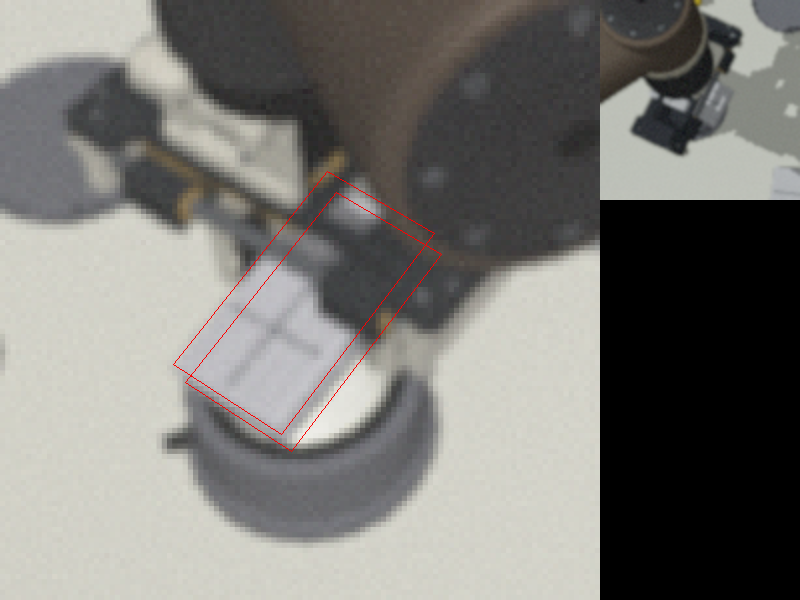

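The box is tilted about 0.24 rad with the +x end low, which puts the balance point near +20 mm along +x from the jaws. I'll regrip it, set it flat on free tray, and regrasp it at that point.

Emit:
arm_command --travel '[[0, 0, 0], [0, 0, 0], [0, 0, 0], [0, 0, 0]]' --delta_rot '[[0, 0, 0], [0, 0, 0], [0, 0, 0], [0, 0, 0]]' --grip 0.3 --newtons 40

```text
time_s: 15.5
tcp_pos: [0.5631, 0.134, 0.0891]
eef_rot: [-180.0, 0.0, -116.5]
contact_force: [1.0, -1.3, 0.3]
gripper_width: 0.0604
gripper_force: 39.8
```

Emit:
arm_command --travel '[[0, 0, 0.04], [0, 0, 0.1], [0, -0.09, 0.1], [0, -0.2, 0.1], [0, -0.3, 0.08], [0, -0.33, 0], [0, -0.33, -0.08], [0, -0.33, -0.11], [0, -0.33, -0.115], [0, -0.33, -0.115]]' --delta_rot '[[0, 0, 0], [0, 0, 0], [0, 0, 0], [0, 0, 0], [0, 0, 0], [0, 0, 0], [0, 0, 0], [0, 0, 0], [0, 0, 0], [0, 0, 0]]'

```text
time_s: 16.75
tcp_pos: [0.5639, -0.0305, 0.0326]
eef_rot: [-179.9, 0.0, -116.5]
contact_force: [0.1, -0.2, -1.5]
gripper_width: 0.06
gripper_force: 39.8
```

Emit:
arm_command --travel '[[0, 0, -0.006], [0, 0, -0.01], [0, 0, -0.01]]' --delta_rot '[[0, 0, 0], [0, 0, 0], [0, 0, 0]]'

```text
time_s: 17.12
tcp_pos: [0.5638, -0.031, 0.0274]
eef_rot: [-179.9, 0.1, -116.5]
contact_force: [0.5, -1.7, 3.1]
gripper_width: 0.0602
gripper_force: 39.9
```

Emit:
arm_command --travel '[[0, 0, 0], [0, 0, 0], [0, 0, 0], [0, 0, 0]]' --delta_rot '[[0, 0, 0], [0, 0, 0], [0, 0, 0], [0, 0, 0]]' --grip 0.85 --newtons 5

```text
time_s: 17.62
tcp_pos: [0.563, -0.031, 0.0265]
eef_rot: [180.0, -0.0, -116.5]
contact_force: [-0.6, -0.5, 0.2]
gripper_width: 0.0745
gripper_force: 0.0
```

Run:
```python
from h import *
import pickle
o=avg(15,'side');pickle.dump(o,open('base2.pkl','wb'))
c=snap('side','s5.png');pickle.dump(c,open('c5.pkl','wb'))
print(proj(c,[.565,-.03,.02]))
u,v=proj(c,[.565,-.03,.02])[0].astype(int);print(u,v)
cv2.imwrite('pics/v5.png',cv2.resize(c['img'][v-50:v+70,u-60:u+60,::-1],(600,600),interpolation=3))
```

```text
t 18.375 w 0.07430360576404124 P [ 0.563  -0.031   0.0265] E [-180.      0.   -116.55]
F [-0.0944 -0.0296  0.0641] [0.548 0.444 0.409] M [0.0333 0.0581 0.0022] [0.0286 0.0275 0.0282]
[[214.53070149 198.20909211]]
214 198
```

View pics/v5.png

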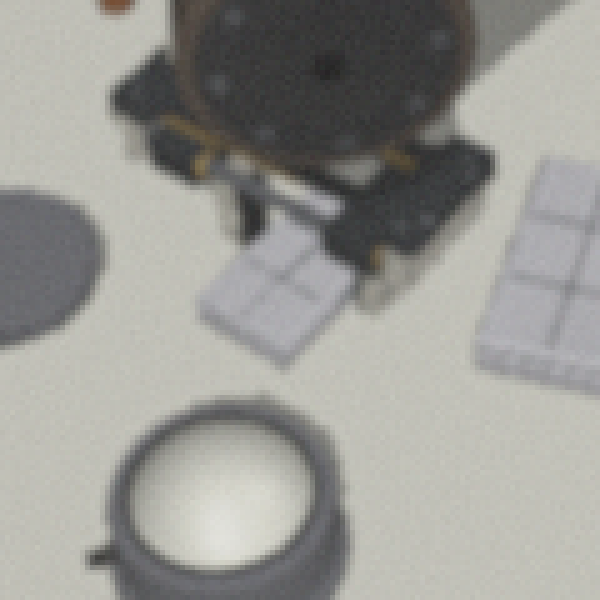

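The box lies flat on the tray. Its near-end lid corners are at crop (198,303) and (284,358), with the lid cross at (278,285). The pooled moments now give the balance point at about +20 mm in x and +1 mm in y, which agrees with the tilt.

Run:
```python
from h import *
import pickle
c=pickle.load(open('c5.pkl','rb'))
px=np.array([(198,303),(284,358),(278,285)])/5+[153.6,147.6]
b=np.array([(55,-30),(55,30),(18.3,0)])/1e3
X=ray(c,px,.02)[:,:2]
f=lambda s:np.ravel(b@np.array([[np.cos(s[2]),np.sin(s[2])],[-np.sin(s[2]),np.cos(s[2])]])+s[:2]-X)
s=least_squares(f,[.563,-.031,1.1]);print(X,s.x,np.degrees(s.x[2]),s.fun.round(4))
u=np.radians(63.46);d=s.x[:2]-[.563,-.031];print('centre rel TCP along box',d@[np.cos(u),np.sin(u)],d@[-np.sin(u),np.cos(u)])
```

```text
[[ 0.61404506  0.01246147]
 [ 0.56179083  0.04346852]
 [ 0.57471247 -0.00547225]] [ 0.56362678 -0.02104105  1.08708655] 62.285471387503996 [ 0.0017  0.0012  0.0009 -0.0019 -0.0026  0.0006]
centre rel TCP along box 0.009189561815243184 0.003889156688016439
```

Emit:
arm_command --travel '[[0, 0, 0], [0, 0, 0], [0.024, 0.048, 0], [0.024, 0.048, -0.006], [0.024, 0.048, -0.011], [0.024, 0.048, -0.011]]' --delta_rot '[[0, 0, 0], [0, 0, 0], [0, 0, 0], [0, 0, 0], [0, 0, 0], [0, 0, 0]]' --grip 1

```text
time_s: 19.18
tcp_pos: [0.5746, -0.0071, 0.0207]
eef_rot: [180.0, -0.0, -116.5]
contact_force: [0.4, -0.4, -0.2]
gripper_width: 0.0878
gripper_force: 0.0
```

Emit:
arm_command --travel '[[0, 0, 0], [0, 0, 0], [0, 0, 0], [0, 0, 0], [0, 0, 0], [0, 0, 0]]' --delta_rot '[[0, 0, 0], [0, 0, 0], [0, 0, 0], [0, 0, 0], [0, 0, 0], [0, 0, 0]]' --grip 0.3 --newtons 35

```text
time_s: 19.92
tcp_pos: [0.5751, -0.0071, 0.0212]
eef_rot: [-180.0, 0.0, -116.5]
contact_force: [0.3, -1.3, 1.6]
gripper_width: 0.06
gripper_force: 34.9
```

Emit:
arm_command --travel '[[0, 0, 0.04], [0, 0, 0.1], [0, 0, 0.18], [0, 0, 0.22], [0, 0, 0.22], [0, 0, 0.22], [0, 0, 0.22]]' --delta_rot '[[0, 0, 0], [0, 0, 0], [0, 0, 0], [0, 0, 0], [0, 0, 0], [0, 0, 0], [0, 0, 0]]'

```text
time_s: 20.8
tcp_pos: [0.5742, -0.0072, 0.1296]
eef_rot: [179.9, -0.1, -116.6]
contact_force: [0.5, 0.2, -2.2]
gripper_width: 0.0595
gripper_force: 34.9
```

Run:
```python
from h import *
o=avg(30,'side')
m=o[1]-[.0260,.0682,0];v=np.array([m[1],-m[0]])/2.12;u=np.radians(63.46)
print(v,v@[np.cos(u),np.sin(u)],v@[-np.sin(u),np.cos(u)])
```

```text
t 22.3 w 0.05983205759968411 P [ 0.5749 -0.007   0.1309] E [ 180.     -0.   -116.55]
F [ 0.0257 -0.0207 -2.0687] [0.376 0.503 0.584] M [0.0384 0.0554 0.0094] [0.0291 0.0376 0.0289]
[-0.00604809 -0.00582571] -0.007914232677604634 0.0028077040038695174
```

Emit:
arm_command --travel '[[0, 0.06, 0], [-0.003, 0.16, 0], [-0.006, 0.26, 0], [-0.009, 0.316, 0], [-0.009, 0.316, -0.03], [-0.009, 0.316, -0.06], [-0.009, 0.316, -0.072], [-0.009, 0.316, -0.079], [-0.009, 0.316, -0.082], [-0.009, 0.316, -0.082], [-0.009, 0.316, -0.082]]' --delta_rot '[[0, 0, 0], [0, 0, 0], [0, 0, 0], [0, 0, 0], [0, 0, 0], [0, 0, 0], [0, 0, 0], [0, 0, 0], [0, 0, 0], [0, 0, 0], [0, 0, 0]]'

```text
time_s: 23.68
tcp_pos: [0.5708, 0.151, 0.0905]
eef_rot: [-180.0, 0.0, -116.6]
contact_force: [0.3, -0.6, -0.7]
gripper_width: 0.0596
gripper_force: 34.9
```

Emit:
arm_command --travel '[[0, 0, 0], [0, 0, 0], [0, 0, 0], [0, 0, 0], [0, 0, 0], [0, 0, 0]]' --delta_rot '[[0, 0, 0], [0, 0, 0], [0, 0, 0], [0, 0, 0], [0, 0, 0], [0, 0, 0]]' --grip 0.9 --newtons 5

```text
time_s: 24.42
tcp_pos: [0.5705, 0.151, 0.09]
eef_rot: [180.0, -0.0, -116.5]
contact_force: [-0.2, -0.2, -0.5]
gripper_width: 0.0788
gripper_force: 0.0
```

Emit:
arm_command --travel '[[0, 0, 0.04], [0, 0, 0.12], [0, 0, 0.22], [-0.1, -0.1, 0.3], [-0.15, -0.2, 0.35], [-0.2, -0.3, 0.35], [-0.2, -0.4, 0.35], [-0.2, -0.4, 0.35]]' --delta_rot '[[0, 0, 0], [0, 0, 0], [0, 0, 0], [0, 0, 0], [0, 0, 0], [0, 0, 0], [0, 0, 0], [0, 0, 0]]'

```text
time_s: 25.42
tcp_pos: [0.4696, -0.052, 0.2657]
eef_rot: [-179.9, 0.0, -116.8]
contact_force: [0.1, 0.7, -0.1]
gripper_width: 0.0788
gripper_force: 0.0
```

Run:
```python
from h import *
import pickle
c=snap('side','s6.png');d=snap('top','t6.png');pickle.dump((d,c),open('c6.pkl','wb'))
u,v=proj(c,[.568,.15,.07])[0].astype(int);p,q=proj(d,[.568,.15,.07])[0].astype(int);print(u,v,p,q)
cv2.imwrite('pics/v6.png',np.hstack([cv2.resize(c['img'][v-40:v+40,u-40:u+40,::-1],(480,480),interpolation=3),np.vstack([cv2.resize(d['img'][q-30:q+30,p-30:p+30,::-1],(320,320),interpolation=3),np.zeros((160,320,3),np.uint8)])]))
```

```text
197 240 191 167
```

View pics/v6.png

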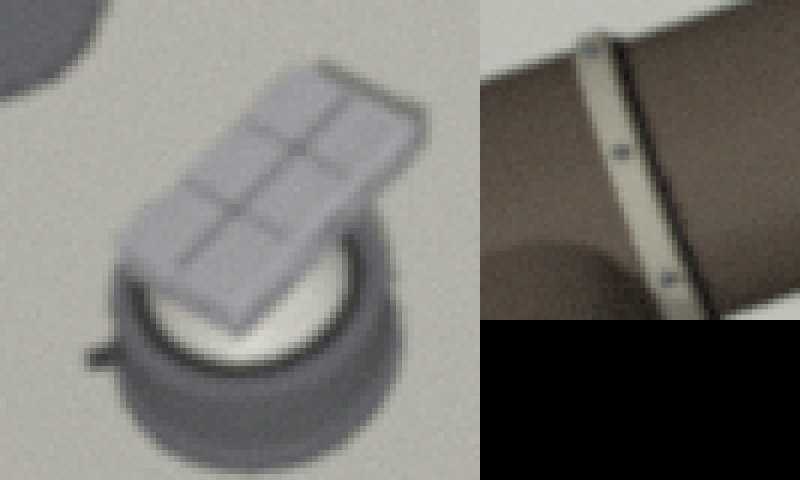

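The side view shows the box at rest on the dome by itself. Its near corners are at crop (122,235) and (235,322), its far corners at about (318,64) and (425,108), and the lid crosses at (237,210) and (298,148). I'll fit its pose from these numbers.

```bash
python3 - <<'E' 2>/dev/null
from tilt import *
import pickle
d,c=pickle.load(open('c6.pkl','rb'))
P=lambda x,y:(np.array([x,y])+.5)/6-.5+[157,200]
near=[((55,-30,20),P(122,235)),((55,30,20),P(235,322))]
far=[((-55,-30,20),P(315,66)),((-55,30,20),P(422,112))]
cr=[((18.33,0,20),P(235,210)),((-18.33,0,20),P(297,148)),]
ed=[(((18.33,30,20),(18.33,-30,20)),P(185,182)),(((18.33,30,20),(18.33,-30,20)),P(285,238)),(((-18.33,30,20),(-18.33,-30,20)),P(248,122)),(((-18.33,30,20),(-18.33,-30,20)),P(347,174)),(((55,0,20),(-55,0,20)),P(182,262)),(((55,0,20),(-55,0,20)),P(345,102))]
u=np.radians(63.46);tcp=np.array([.5708,.151])
for off in(0,-.018,-.022):
  t0=tcp+off*np.array([np.cos(u),np.sin(u)])
  for nm,o in(('all',near+far+cr),('nofar',near+cr)):
    print(off,nm);x,p,R=fit(c,t0,o,ed)
    print(' box-frame normal',(np.array([[np.cos(u),np.sin(u),0],[-np.sin(u),np.cos(u),0],[0,0,1]])@R.apply([0,0,1])).round(3),p.round(4))
# free PnP
o=near+far+cr
ok,rv,tv=cv2.solvePnP(np.array([b for b,_ in o],float)/1e3,np.array([m for _,m in o],float),np.array(c['camera_matrix']),np.array(c['distortion']))
Rw=np.array(c['R']).T@cv2.Rodrigues(rv)[0];pw=np.array(c['R']).T@(tv.ravel()-np.array(c['t']));print(Rw[:,2],pw,np.degrees(np.arctan2(Rw[1,0],Rw[0,0])))
E
```

```text
0 all
tilt [0.039 0.045] sd [0.032 0.044] shift [-0.0206  0.002  -0.0202] res [-1.55  1.2  -0.11 -1.43 -2.58 -0.51 -0.58  2.    0.37  0.51  0.33  0.62
  0.27  0.26  0.35  0.5  -0.69 -0.48 -6.87  1.   -1.01]
com box frame mm [18.1 -2.8  9. ] tilt box axes (nx,ny) [ 0.045 -0.039  0.998]
 box-frame normal [-0.015 -0.058  0.998] [0.5595 0.1337 0.0689]
0 nofar
tilt [ 0.034 -0.125] sd [0.042 0.059] shift [-0.0181 -0.0008  0.0119] res [-1.94 -0.09  0.5  -0.72  0.17  0.69 -0.25  1.28 -0.03  1.01  0.61  1.91
 -0.62 -0.6  -6.05 -0.41  0.6 ]
com box frame mm [12.7  6.4  9. ] tilt box axes (nx,ny) [-0.125 -0.034  0.992]
 box-frame normal [-0.086  0.096  0.992] [0.5637 0.1343 0.0683]
-0.018 all
tilt [0.023 0.044] sd [0.033 0.044] shift [-0.004   0.002  -0.0214] res [-1.26  0.88  0.17 -1.61 -2.35 -1.17 -0.35  1.49  0.62  0.16  0.57  0.15
 -0.22 -0.13 -0.23  0.02 -0.71 -0.25 -1.34  1.01 -1.07]
com box frame mm [20.1 -2.1  9. ] tilt box axes (nx,ny) [ 0.044 -0.023  0.999]
 box-frame normal [-0.001 -0.05   0.999] [0.5591 0.1323 0.0691]
-0.018 nofar
tilt [-0.005 -0.041] sd [0.044 0.058] shift [-0.0032
[... 347 characters left out ...]
] res [-1.2   0.81  0.23 -1.65 -2.31 -1.31 -0.3   1.38  0.68  0.08  0.63  0.05
 -0.33 -0.22 -0.36 -0.08 -0.71 -0.2  -0.1   1.02 -1.08]
com box frame mm [20.5 -2.   9. ] tilt box axes (nx,ny) [ 0.044 -0.02   0.999]
 box-frame normal [ 0.002 -0.049  0.999] [0.559  0.132  0.0691]
-0.022 nofar
tilt [-0.014 -0.03 ] sd [0.045 0.058] shift [ 0.0003 -0.0001 -0.0051] res [-1.54  0.47  0.47 -0.96  0.46  0.17  0.21  0.07 -0.42  0.23 -0.44  0.42
 -0.78  0.23  0.1  -0.07 -0.25]
com box frame mm [19.7  3.2  9. ] tilt box axes (nx,ny) [-0.03   0.014  0.999]
 box-frame normal [-0.001  0.033  0.999] [0.5612 0.1315 0.0691]
[0.13452463 0.01819166 0.99074325] [0.56002851 0.12047692 0.05468277] 59.11276238558175
```

Emit:
arm_command --travel '[[-0.03, -0.1, 0], [-0.07, -0.22, 0], [-0.11, -0.34, 0], [-0.15, -0.46, 0], [-0.19, -0.58, 0], [-0.23, -0.7, 0], [-0.27, -0.82, 0], [-0.31, -0.94, 0], [-0.34, -1.0, 0], [-0.34, -1.0, 0]]' --delta_rot '[[0, 0, 0], [0, 0, 0], [0, 0, 0], [0, 0, 0], [0, 0, 0], [0, 0, 0], [0, 0, 0], [0, 0, 0], [0, 0, 0], [0, 0, 0]]'

```text
time_s: 26.78
tcp_pos: [0.3004, -0.5504, 0.2633]
eef_rot: [179.9, 0.0, -116.6]
contact_force: [-0.1, 0.7, -0.8]
gripper_width: 0.0788
gripper_force: 0.0
```

```bash
cat > rapid.py <<'E'
from tilt import *
import pickle,sys
from scipy.ndimage import map_coordinates, gaussian_filter
B=np.array([(a*55,b*30,z) for z in(0,20) for a,b in((1,1),(1,-1),(-1,-1),(-1,1))])/1e3
# (edge, brightness sign required going outwards or 0)
def model(x,dome):
    R=Ro.from_euler('z',x[2])if 0 else Ro.from_rotvec([x[3],x[4],0])*Ro.from_euler('z',x[2])
    n=R.apply([0,0,1.]);cs=np.array([*dome,.019])+.05*n
    # box centre x,y free; height by tangency: (cs-p).n=0
    p=np.array([x[0],x[1],0]);p[2]=((cs-p)@n)/n[2];return p,R
lines=[((55,-30,20),(55,30,20)),((55,30,20),(-55,30,20)),((-55,30,20),(-55,-30,20)),((-55,-30,20),(55,-30,20)),((18.33,28,20),(18.33,-28,20)),((-18.33,28,20),(-18.33,-28,20)),((52,0,20),(-52,0,20)),((55,-30,0),(55,30,0)),((55,30,0),(-55,30,0))]
def run(views,x,dome,use,win=3,iters=25,pr=1):
    x=np.array(x,float)
    ims=[gaussian_filter(g.astype(float),.6) for _,g in views]
    for it in range(iters):
        w=win if it<10 else max(1.5,win/2)
        p,R=model(x,dome);O=[]
        for vi,(c,_) in enumerate(views):
            for li in use[vi]:
                q=np.array(lines[li])/1e3
                T=np.linspace(.06,.94,30);pts=proj(c,p+R.apply(q[0]+T[:,None]*(q[1]-q[0])))
                t=pts[-1]-pts[0];t/=np.linalg.norm(t);nn=np.array([-t[1],t[0]])
                s=np.arange(-w-1,w+1.01,.1);L=pts[:,None]+s[None,:,None]*nn
                v=map_coordinates(ims[vi],[L[...,1],L[...,0]],order=3)
                v=gaussian_filter(v,(1,3))
                if li in(4,5,6): sc=np.gradient(np.gradient(v,axis=1),axis=1)
                else: sc=np.abs(np.gradient(v,axis=1))
                sc=sc[:,10:-10];k=sc.argmax(1);wt=sc.max(1)
                for i in range(30):
                    if 0<k[i]<sc.shape[1]-1: O.append((vi,li,T[i],nn,pts[i]+nn*s[10+k[i]]))
        def f(x):
            p,R=model(x,dome);r_=[]
            for vi in range(len(views)):
                S=[o for o in O if o[0]==vi]
                X=np.array([np.array(lines[o[1]][0])*(1-o[2])+np.array(lines[o[1]][1])*o[2] for o in S])/1e3
                u=proj(views[vi][0],p+R.apply(X));r_+=list(((u-np.array([o[4] for o in S]))*np.array([o[3] for o in S])).sum(1))
            return np.array(r_)
        s_=least_squares(f,x,loss='soft_l1',f_scale=.3,x_scale=[.01,.01,.1,.1,.1]);x=s_.x
    e=f(x)
    if pr:
        p,R=model(x,dome);z=np.array([np.cos(x[2]),np.sin(x[2])]);n=R.apply([0,0,1])
        print('c',p.round(4),'yaw',np.degrees(x[2]).round(2),'tilt along box x,y: %.3f %.3f'%(n[:2]@z,n[:2]@[-z[1],z[0]]),'N',len(O),
          {(vi,li):(len(a_:=[e[i] for i,o in enumerate(O) if o[:2]==(vi,li)]),round(float(np.median(a_)),2)) for vi in range(len(views)) for li in use[vi]})
    return x
E
cat > shot.py <<'E'
from h import *
import pickle,sys
V=[]
for n in('side','top'):
    cs=[viewer.capture(n) for _ in range(5)]
    V.append((cs[0],np.mean([cv2.cvtColor(k['img'],cv2.COLOR_RGB2GRAY).astype(float) for k in cs],0)))
pickle.dump(V,open(sys.argv[1],'wb'));print(r.get_state()['time_s'])
E
python3 shot.py v7.pkl
cat > go.py <<'E'
from rapid import *
V=pickle.load(open(sys.argv[1],'rb'));u=np.radians(63)
for dome in((.5685,.15),):
  for x0 in([.5615,.132,u,0,0],[.5615,.132,u,-.06,.06],[.5615,.132,u,.06,-.06]):
    run(V,x0,dome,[[0,1,2,3,4,5,6],[]])
    run(V,x0,dome,[[3,4,5,6,0],[]])
    run(V,x0,dome,[[0,1,2,3,4,5,6],[0,1,2,3,4,5,6]])
E
python3 go.py v7.pkl 2>&1 | tail -20
```

```text
27.275
    ...<6 lines>...
        workers=workers
    )
    self._update_fun()
    ~~~~~~~~~~~~~~~~^^
    self.f = self.fun_wrapped(xp_copy(self.x))
             ~~~~~~~~~~~~~~~~^^^^^^^^^^^^^^^^^
    return np.atleast_1d(self.fun(x))
                         ~~~~~~~~^^^
    return self.f(x, *self.args, **self.kwargs)
           ~~~~~~^^^^^^^^^^^^^^^^^^^^^^^^^^^^^^
  File "rapid.py", line 36, in f
    u=proj(views[vi][0],p+R.apply(X));r_+=list(((u-np.array([o[4] for o in S]))*np.array([o[3] for o in S])).sum(1))
                          ~~~~~~~^^^
  File "scipy/spatial/transform/_rotation.pyx", line 2580, in scipy.spatial.transform._rotation.Rotation.apply
ValueError: Expected input of shape (3,) or (P, 3), got (0,).
```

```bash
sed -i 's/                X=np.array(\[np/                if not S: continue\n                X=np.array([np/' rapid.py; python3 go.py v7.pkl 2>&1 | tail -20
```

```text
c [0.5583 0.1314 0.0714] yaw 60.14 tilt along box x,y: 0.101 -0.006 N 187 {(0, 0): (16, 0.11), (0, 1): (30, -0.38), (0, 2): (26, -0.45), (0, 3): (29, 0.19), (0, 4): (30, -0.05), (0, 5): (26, 0.6), (0, 6): (30, 0.4)}
c [0.56   0.1323 0.0694] yaw 61.71 tilt along box x,y: 0.016 -0.072 N 140 {(0, 3): (30, 0.1), (0, 4): (30, -0.3), (0, 5): (30, 0.1), (0, 6): (30, 0.0), (0, 0): (20, -0.4)}
c [0.5611 0.1316 0.0685] yaw 62.71 tilt along box x,y: -0.026 0.012 N 367 {(0, 0): (20, -0.9), (0, 1): (30, -0.35), (0, 2): (14, 0.1), (0, 3): (30, 0.4), (0, 4): (30, 0.2), (0, 5): (30, 0.0), (0, 6): (30, 0.3), (1, 0): (10, -0.5), (1, 1): (25, -0.6), (1, 2): (30, -0.05), (1, 3): (28, -0.1), (1, 4): (30, -0.5), (1, 5): (30, -0.2), (1, 6): (30, 0.5)}
c [0.5583 0.1314 0.0714] yaw 60.14 tilt along box x,y: 0.101 -0.006 N 187 {(0, 0): (16, 0.11), (0, 1): (30, -0.38), (0, 2): (26, -0.45), (0, 3): (29, 0.19), (0, 4): (30, -0.05), (0, 5): (26, 0.6), (0, 6): (30, 0.4)}
c [0.56   0.1323 0.0694] yaw 61.73 tilt along box x,y: 0.015 -0.071 N 140 {(0, 3): (30, 0.1), (0, 4): (30, -0.3), (0, 5): (30, 0.1), (0, 6): (30,
[... 419 characters left out ...]
long box x,y: 0.100 -0.005 N 187 {(0, 0): (16, 0.09), (0, 1): (30, -0.36), (0, 2): (26, -0.45), (0, 3): (29, 0.22), (0, 4): (30, -0.1), (0, 5): (26, 0.6), (0, 6): (30, 0.39)}
c [0.56   0.1323 0.0694] yaw 61.67 tilt along box x,y: 0.015 -0.072 N 140 {(0, 3): (30, 0.1), (0, 4): (30, -0.3), (0, 5): (30, 0.1), (0, 6): (30, -0.01), (0, 0): (20, -0.4)}
c [0.5611 0.1316 0.0685] yaw 62.71 tilt along box x,y: -0.026 0.011 N 367 {(0, 0): (20, -0.9), (0, 1): (30, -0.36), (0, 2): (14, 0.11), (0, 3): (30, 0.4), (0, 4): (30, 0.2), (0, 5): (30, 0.0), (0, 6): (30, 0.3), (1, 0): (10, -0.5), (1, 1): (25, -0.6), (1, 2): (30, -0.05), (1, 3): (28, -0.1), (1, 4): (30, -0.5), (1, 5): (30, -0.2), (1, 6): (30, 0.5)}
```

```bash
python3 - <<'E'
s=open('rapid.py').read()
s=s.replace("p=np.array([x[0],x[1],0]);p[2]=","p=np.array([x[0],x[1],0])\n    if dome is None: return p,R\n    p[2]=").replace("n=R.apply([0,0,1.]);cs=np.array([*dome,.019])","n=R.apply([0,0,1.]);cs=np.array([*(dome or(0,0)),.019])")
s=s.replace("pts=proj(c,p+R.apply(q[0]+T[:,None]*(q[1]-q[0])))","pts=proj(c,p+R.apply(q[0]+T[:,None]*(q[1]-q[0])))+x[5+2*vi:7+2*vi]")
s=s.replace("u=proj(views[vi][0],p+R.apply(X));","u=proj(views[vi][0],p+R.apply(X))+x[5+2*vi:7+2*vi];")
s=s.replace("return np.array(r_)","return np.r_[r_,(x[5:9]-OFF)/OSD*2,(x[2]-YAW)/.012*2]").replace("x_scale=[.01,.01,.1,.1,.1]","x_scale=[.01,.01,.1,.1,.1,1,1,1,1]")
s=s.replace("x=np.array(x,float)\n","x=np.r_[np.array(x,float),OFF]\n",1).replace("def model","OFF=np.zeros(4);OSD=.7;YAW=np.radians(63.46)\ndef model").replace("'N',len(O)","'off',x[5:].round(2),'N',len(O),'rms',np.abs(e[:len(O)]).mean().round(2)")
open('rapid.py','w').write(s)
E
cat > go.py <<'E'
import rapid
from rapid import *
a,b=pickle.load(open('c0.pkl','rb'));g=lambda c:(c,cv2.cvtColor(c['img'],cv2.COLOR_RGB2GRAY).astype(float))
A=[0,1,2,3,4,5,6];u=np.radians(63.46)
print('reference, level on tray')
U=[A,A];y=run([g(b),g(a)],[.549,-.186,u,0,0],None,U)
run([g(b),g(a)],[.549,-.186,u,0.05,0.05],None,[[3,4,5,6,2],A])
V=pickle.load(open(sys.argv[1],'rb'))
print('now')
for U in([A,A],[[1,2,3,4,5,6],[1,2,3,4,5,6]],[[3,4,5,6],[2,3,4,5,6]],[[0,3,4,5,6],A]):
  for t in(0,.07):run(V,[.5615,.132,u,-t,t],(.5685,.15),U)
E
python3 go.py v7.pkl 2>&1 | cut -c1-420
```

```text
reference, level on tray
c [ 0.5518 -0.1822  0.    ] yaw 63.46 tilt along box x,y: -0.010 0.077 off [ 0.1   0.55  0.08 -0.25] N 397 rms 0.29 {(0, 0): (30, -0.2), (0, 1): (29, -0.1), (0, 2): (30, 0.0), (0, 3): (30, 0.16), (0, 4): (30, -0.2), (0, 5): (30, 0.0), (0, 6): (30, 0.2), (1, 0): (30, -0.25), (1, 1): (8, -0.15), (1, 2): (30, 0.1), (1, 3): (30, -0.84), (1, 4): (30, -0.2), (1, 5): (30, 0.0), (1, 6): (30, -0.35)}
c [ 0.5518 -0.1819  0.    ] yaw 63.45 tilt along box x,y: -0.022 0.054 off [ 0.11  0.45  0.06 -0.2 ] N 333 rms 0.28 {(0, 3): (30, 0.2), (0, 4): (30, 0.0), (0, 5): (30, -0.0), (0, 6): (30, 0.09), (0, 2): (30, -0.04), (1, 0): (30, -0.25), (1, 1): (3, -0.16), (1, 2): (30, 0.1), (1, 3): (30, -0.85), (1, 4): (30, -0.2), (1, 5): (30, -0.0), (1, 6): (30, -0.36)}
now
c [0.5607 0.1316 0.0691] yaw 62.74 tilt along box x,y: 0.003 0.010 off [-0.02  0.14  0.48  0.01] N 377 rms 0.32 {(0, 0): (23, -0.39), (0, 1): (30, -0.35), (0, 2): (8, 0.3), (0, 3): (30, 0.3), (0, 4): (30, -0.1), (0, 5): (30, -0.0), (0, 6): (30, 0.4), (1, 0): (21, 0.3), (1, 1): (26, -0.7), (1, 2): (30, 0.1), (1, 3): (
[... 1741 characters left out ...]
 0.1318 0.0692] yaw 62.43 tilt along box x,y: 0.010 -0.041 off [-0.09  0.11  0.44  0.15] N 338 rms 0.28 {(0, 0): (22, -0.45), (0, 3): (30, 0.27), (0, 4): (30, -0.24), (0, 5): (30, 0.1), (0, 6): (30, 0.1), (1, 0): (21, 0.29), (1, 1): (27, -0.8), (1, 2): (30, 0.1), (1, 3): (28, -0.02), (1, 4): (30, -0.19), (1, 5): (30, 0.0), (1, 6): (30, 0.31)}
c [0.5604 0.1317 0.0691] yaw 62.41 tilt along box x,y: 0.008 -0.038 off [-0.08  0.12  0.4   0.14] N 337 rms 0.28 {(0, 0): (21, -0.43), (0, 3): (30, 0.23), (0, 4): (30, -0.22), (0, 5): (30, 0.09), (0, 6): (30, 0.09), (1, 0): (21, 0.31), (1, 1): (27, -0.8), (1, 2): (30, 0.11), (1, 3): (28, -0.08), (1, 4): (30, -0.2), (1, 5): (30, 0.0), (1, 6): (30, 0.29)}
```

```bash
python3 - <<'E'
s=open('rapid.py').read()
s=s.replace("(x[2]-YAW)/.012*2]","(x[2]-YAW)/.012*2,(x[3:5]*TL)]").replace("OSD=.7;","OSD=.7;TL=0;BIAS={};LAST={};")
s=s.replace("pts[i]+nn*s[10+k[i]]))","pts[i]+nn*(s[10+k[i]]-BIAS.get((vi,li),0))))")
s=s.replace("    e=f(x)\n","    e=f(x)\n    for i,o in enumerate(O): LAST.setdefault(o[:2],[]).append(-e[i])\n")
open('rapid.py','w').write(s)
E
cat > go2.py <<'E'
import rapid
from rapid import *
a,b=pickle.load(open('c0.pkl','rb'));g=lambda c:(c,cv2.cvtColor(c['img'],cv2.COLOR_RGB2GRAY).astype(float))
A=[0,1,2,3,4,5,6];u=np.radians(63.46);V=pickle.load(open(sys.argv[1],'rb'))
for win in(2,2.6):
  rapid.TL=1e4;rapid.BIAS={};rapid.LAST.clear()
  run([g(b),g(a)],[.5505,-.185,u,0,0],None,[A,A],win=win)
  bias={k:float(np.median(v))*(1.2 if k[0]==0 else 1.05) for k,v in rapid.LAST.items() if len(v)>12}
  print({k:round(v,2) for k,v in bias.items()})
  rapid.TL=0;rapid.BIAS=bias
  for U in([A,A],[A,[2,3,4,5,6]],[[1,3,4,5,6],[2,3,4,5,6]],[[0,2,3,4,5,6],[2,3,4,5,6]],[A,[]]):
    run(V,[.5608,.1316,u,0,0],(.5685,.15),U,win=win)
E
python3 go2.py v7.pkl 2>&1 | cut -c1-330
```

```text
c [ 0.5502 -0.1815  0.    ] yaw 62.98 tilt along box x,y: -0.000 0.000 off [ 0.07  0.5   0.09 -0.2 ] N 415 rms 0.32 {(0, 0): (30, -0.0), (0, 1): (29, -0.52), (0, 2): (30, 0.2), (0, 3): (30, -0.3), (0, 4): (30, -0.1), (0, 5): (30, -0.09), (0, 6): (30, 0.21), (1, 0): (30, -0.25), (1, 1): (26, -0.09), (1, 2): (30, 0.1), (1, 3): (30
{(0, 0): 0.0, (0, 1): 0.63, (0, 2): -0.24, (0, 3): 0.36, (0, 4): 0.12, (0, 5): 0.11, (0, 6): -0.25, (1, 0): 0.27, (1, 1): 0.1, (1, 2): -0.1, (1, 3): 1.15, (1, 4): 0.2, (1, 5): -0.01, (1, 6): 0.24}
c [0.5596 0.1326 0.069 ] yaw 62.51 tilt along box x,y: -0.001 -0.055 off [-0.1   0.08  0.28  0.48] N 365 rms 0.32 {(0, 0): (21, -0.4), (0, 1): (27, 0.03), (0, 2): (6, 0.16), (0, 3): (30, 0.26), (0, 4): (30, -0.17), (0, 5): (30, 0.11), (0, 6): (30, 0.1), (1, 0): (18, 0.67), (1, 1): (25, -0.1), (1, 2): (30, -0.0), (1, 3): (28, 0.4
c [0.5584 0.132  0.0702] yaw 61.54 tilt along box x,y: 0.048 -0.067 off [ 0.03  0.09  0.67 -0.03] N 344 rms 0.43 {(0, 0): (20, -0.2), (0, 1): (30, -0.22), (0, 2): (26, -1.45), (0, 3): (30, 0.16), (0, 4): (30, -0.07), (0, 5): (30, 0.61), (0, 
[... 2387 characters left out ...]
: (30, 0.05), (1, 2): (30, 0.0), (1, 3): (28, 1.03), (1, 4): (30, -0.1), (1, 5): (30, -0.01), (1, 6): (30, 0.54)}
c [0.5576 0.1323 0.0709] yaw 61.48 tilt along box x,y: 0.065 -0.114 off [-0.02  0.05  0.77  0.04] N 317 rms 0.45 {(0, 0): (19, -0.19), (0, 2): (30, -1.24), (0, 3): (30, 0.01), (0, 4): (30, -0.08), (0, 5): (30, 0.76), (0, 6): (30, -0.1), (1, 2): (30, -0.1), (1, 3): (28, 0.83), (1, 4): (30, 0.1), (1, 5): (30, -0.01), (1, 6): (30, 
c [0.5573 0.1321 0.0712] yaw 60.66 tilt along box x,y: 0.085 -0.073 off [ 0.01 -0.03  0.    0.  ] N 198 rms 0.48 {(0, 0): (18, 0.03), (0, 1): (30, -0.11), (0, 2): (30, -0.87), (0, 3): (30, 0.07), (0, 4): (30, 0.08), (0, 5): (30, 0.81), (0, 6): (30, 0.15)}
```

The fits, referenced to the same box level on the tray, put x level and y about 0.065 rad low on the −y side. That passes, but with little margin. I'll regrip and shift 2.7 mm towards box +y.

Emit:
arm_command --travel '[[0.03, 0.1, 0], [0.07, 0.22, 0], [0.11, 0.34, 0], [0.15, 0.46, 0], [0.19, 0.58, 0], [0.23, 0.7, 0], [0.27, 0.82, 0], [0.31, 0.94, 0], [0.34, 1.0, 0]]' --delta_rot '[[0, 0, 0], [0, 0, 0], [0, 0, 0], [0, 0, 0], [0, 0, 0], [0, 0, 0], [0, 0, 0], [0, 0, 0], [0, 0, 0]]' --grip 1

```text
time_s: 28.4
tcp_pos: [0.4709, -0.0463, 0.2657]
eef_rot: [-179.9, 0.1, -116.4]
contact_force: [0.6, -0.2, 0.4]
gripper_width: 0.0876
gripper_force: 0.0
```

Emit:
arm_command --travel '[[0.05, 0.1, 0], [0.1, 0.2, 0], [0.15, 0.3, 0], [0.2, 0.4, 0], [0.2, 0.4, 0], [0.2, 0.4, 0], [0.2, 0.4, -0.1], [0.2, 0.4, -0.2], [0.2, 0.4, -0.29], [0.2, 0.4, -0.33], [0.2, 0.4, -0.348], [0.2, 0.4, -0.348]]' --delta_rot '[[0, 0, 0], [0, 0, 0], [0, 0, 0], [0, 0, 0], [0, 0, 0], [0, 0, 0], [0, 0, 0], [0, 0, 0], [0, 0, 0], [0, 0, 0], [0, 0, 0], [0, 0, 0]]'

```text
time_s: 29.9
tcp_pos: [0.5706, 0.1504, 0.0915]
eef_rot: [-180.0, 0.0, -116.6]
contact_force: [0.8, -0.1, -0.4]
gripper_width: 0.0876
gripper_force: 0.0
```

Emit:
arm_command --travel '[[0, 0, 0], [0, 0, 0], [0, 0, 0], [0, 0, 0], [0, 0, 0], [0, 0, 0], [0, 0, 0]]' --delta_rot '[[0, 0, 0], [0, 0, 0], [0, 0, 0], [0, 0, 0], [0, 0, 0], [0, 0, 0], [0, 0, 0]]' --grip 0.4 --newtons 20

```text
time_s: 30.78
tcp_pos: [0.5709, 0.1512, 0.0916]
eef_rot: [-180.0, 0.0, -116.5]
contact_force: [-0.5, 0.1, 5.2]
gripper_width: 0.0602
gripper_force: 19.9
```

Emit:
arm_command --travel '[[0, 0, 0.01], [0, 0, 0.02], [-0.0048, 0.0024, 0.02], [-0.0048, 0.0024, 0.02], [-0.0048, 0.0024, 0.012], [-0.0048, 0.0024, 0.005], [-0.0048, 0.0024, 0.001], [-0.0048, 0.0024, 0.001], [-0.0048, 0.0024, 0.001]]' --delta_rot '[[0, 0, 0], [0, 0, 0], [0, 0, 0], [0, 0, 0], [0, 0, 0], [0, 0, 0], [0, 0, 0], [0, 0, 0], [0, 0, 0]]'

```text
time_s: 31.9
tcp_pos: [0.5682, 0.1523, 0.0918]
eef_rot: [-180.0, 0.0, -116.5]
contact_force: [-1.2, 1.6, 2.1]
gripper_width: 0.0603
gripper_force: 19.9
```

Emit:
arm_command --travel '[[0, 0, 0], [0, 0, 0], [0, 0, 0], [0, 0, 0], [0, 0, 0], [0, 0, 0]]' --delta_rot '[[0, 0, 0], [0, 0, 0], [0, 0, 0], [0, 0, 0], [0, 0, 0], [0, 0, 0]]' --grip 0.95 --newtons 5

```text
time_s: 32.65
tcp_pos: [0.5681, 0.1522, 0.0915]
eef_rot: [180.0, -0.0, -116.5]
contact_force: [-0.9, -0.4, 0.7]
gripper_width: 0.0831
gripper_force: 0.0
```

Emit:
arm_command --travel '[[0, 0, 0.04], [0, 0, 0.12], [0, 0, 0.22], [-0.1, -0.1, 0.3], [-0.15, -0.2, 0.35], [-0.2, -0.3, 0.35], [-0.2, -0.4, 0.35], [-0.24, -0.52, 0.35], [-0.28, -0.64, 0.35], [-0.32, -0.76, 0.35], [-0.36, -0.88, 0.35], [-0.4, -1, 0.35], [-0.4, -1, 0.35]]' --delta_rot '[[0, 0, 0], [0, 0, 0], [0, 0, 0], [0, 0, 0], [0, 0, 0], [0, 0, 0], [0, 0, 0], [0, 0, 0], [0, 0, 0], [0, 0, 0], [0, 0, 0], [0, 0, 0], [0, 0, 0]]'

```text
time_s: 34.28
tcp_pos: [0.3662, -0.3509, 0.2662]
eef_rot: [179.9, -0.0, -116.9]
contact_force: [-0.9, 0.0, -0.4]
gripper_width: 0.0833
gripper_force: 0.0
```

```bash
python3 shot.py v8.pkl; sed -i 's/for win in(2,2.6)/for win in(2,)/; s/for U in(.*:$/for U in([A,A],[[0,1,3,4,5,6],[2,4,5,6]],[[1,3,4,5,6],[2,4,5,6]],[[1,3,4,5,6],[]],[[3,4,5,6],[2,4,5,6]]):/' go2.py; for v in v7 v8; do python3 go2.py $v.pkl 2>&1 | tail -n +3| cut -c1-330; done
```

```text
34.775
c [0.5596 0.1326 0.069 ] yaw 62.51 tilt along box x,y: -0.001 -0.055 off [-0.1   0.08  0.28  0.48] N 365 rms 0.32 {(0, 0): (21, -0.4), (0, 1): (27, 0.03), (0, 2): (6, 0.16), (0, 3): (30, 0.26), (0, 4): (30, -0.17), (0, 5): (30, 0.11), (0, 6): (30, 0.1), (1, 0): (18, 0.67), (1, 1): (25, -0.1), (1, 2): (30, -0.0), (1, 3): (28, 0.4
c [0.5605 0.1308 0.069 ] yaw 62.47 tilt along box x,y: 0.002 -0.053 off [ 0.1   0.7   0.23 -0.2 ] N 288 rms 0.17 {(0, 0): (21, -0.4), (0, 1): (27, 0.04), (0, 3): (30, 0.25), (0, 4): (30, -0.18), (0, 5): (30, 0.11), (0, 6): (30, 0.06), (1, 2): (30, -0.0), (1, 4): (30, -0.0), (1, 5): (30, -0.01), (1, 6): (30, 0.04)}
c [0.5606 0.1311 0.0685] yaw 62.93 tilt along box x,y: -0.024 -0.057 off [ 0.09  0.57  0.12 -0.26] N 266 rms 0.13 {(0, 1): (26, 0.03), (0, 3): (30, 0.17), (0, 4): (30, 0.02), (0, 5): (30, 0.11), (0, 6): (30, 0.05), (1, 2): (30, 0.05), (1, 4): (30, -0.1), (1, 5): (30, -0.01), (1, 6): (30, 0.03)}
c [0.5603 0.1327 0.0684] yaw 63.42 tilt along box x,y: -0.033 -0.047 off [0. 0. 0. 0.] N 148 rms 0.19 {(0, 1): (28, -0.02), (0, 3): (30, 0.27), (0, 4)
[... 1056 characters left out ...]
.46  0.12 -0.23] N 268 rms 0.12 {(0, 1): (28, 0.07), (0, 3): (30, 0.17), (0, 4): (30, 0.02), (0, 5): (30, 0.01), (0, 6): (30, -0.06), (1, 2): (30, -0.0), (1, 4): (30, 0.0), (1, 5): (30, -0.11), (1, 6): (30, 0.04)}
c [0.5571 0.1338 0.0681] yaw 63.38 tilt along box x,y: -0.045 0.032 off [0.01 0.01 0.   0.  ] N 148 rms 0.17 {(0, 1): (28, 0.12), (0, 3): (30, 0.15), (0, 4): (30, 0.02), (0, 5): (30, 0.01), (0, 6): (30, -0.05)}
c [0.5577 0.1325 0.0681] yaw 63.29 tilt along box x,y: -0.045 0.046 off [ 0.08  0.45  0.14 -0.27] N 240 rms 0.11 {(0, 3): (30, 0.21), (0, 4): (30, 0.03), (0, 5): (30, 0.01), (0, 6): (30, -0.04), (1, 2): (30, -0.0), (1, 4): (30, -0.0), (1, 5): (30, -0.11), (1, 6): (30, 0.05)}
```

The box now sits at about −0.03 rad in x and +0.03 rad in y, well inside 0.10. Its centre is about 20 mm from the dome axis, and the arm is clear.

```bash
python3 -c "
from plant import close_job
print(close_job())"
```

```text
the job is handed in; nothing more can be done
None
```

I handed the job in at about 35 s with the pill box resting by itself on the dome, lid up. The camera fits put it about 0.045 rad from level (limit 0.10, good to about 0.03) with the arm clear. I did not measure the dome's travel: the box weighs about 2.1 N against the 1.0 N needed to hold it fully down. No verdict came back.

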